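Fit the drive collar to the photography turntable

TASK

The platter is off the photography turntable. Pinch the bare spindle end in the fingers, find its flat by feel and turn the spindle until the flat faces the red zero mark on the dial; then slip the aluminium drive collar fully home on the spindle, clamp screw on the flat and still facing the red mark, and finish still gripping the collar and pressing it down on its shoulder, ready for the screw to be tightened. Leave everything else on the table where it is.

Things in the scene. Friction and masses are not known exactly. Their poses are not given: they have to be found in the camera images.
- turntable: motorised photography turntable, platter off, fixed: round grey housing 190 mm across, 56 mm high, aluminium degree dial 176 mm across with its face 60 mm above the table, dark bearing cap 62 mm across up to 74 mm. Origin on the table under the upright spindle's axis; x axis points level from the spindle to the red zero mark (roughly away from the robot), z up
- zero_mark (a point): middle of the red triangle on the dial (26 mm long, 16 mm wide, apex towards the spindle), 75 mm from the spindle axis, on the turntable's x axis; a red strip runs down the housing's rim below it
- spindle (a joint): turning angle of the upright spindle (rad, counter-clockwise seen from above is positive); 0 = the flat faces the red zero mark. It turns freely both ways with a light, steady drag of 0.08 N m and stays where it is left
- spindle_top (a point): centre of the steel spindle end's top face, 112 mm above the table; turns with it: x axis out of the flat, z up. The end is a D 20 mm in diameter, 32 mm tall, one flat all the way down, 6 mm from the axis (16 mm from flat to back); top 3 mm chamfered by 2.4 mm; a blue line across the top runs to the flat. Pads closed on the flat square the spindle to themselves
- shoulder (a point): centre of the shoulder at the foot of the spindle end, turning with it, 80 mm above the table (32 mm below spindle_top); x axis out of the flat, z up. The shoulder is a dark disc 36 mm across on which the collar seats
- collar: drive collar standing loose on the table on its lower face: aluminium ring, 44 mm outside, 26 mm high, 90 to 155 g, bore 22.6 mm with a 2 mm chamfer at its lower mouth. Origin at the centre of the lower face, z up, x axis outwards along the clamp screw. Two drive pins 5 mm wide, 5 mm tall stand on the top face at y = +-16.5 mm
- collar_screw (a point): outer end of the dark clamp screw (head 10 mm across, 6 mm long), 32.5 mm from the collar's axis, 16 mm above its lower face. Its 6 mm inner tip stands in the bore, 7.3 mm from the axis, so the collar goes down over the spindle only with the screw over the flat (within about 20 degrees); else it stops about 19 mm above the shoulder
- spacer: plain brass ring, 42 mm across, 14 mm high, no screw, loose; not needed; origin at centre of its underside
- jar: small amber glass adhesive jar with white cap, 48 mm across, 58 mm high, loose; leave alone; origin at centre of its underside
- sherd_a: brown pottery sherd, up to 150 x 110 mm, 42 mm high, loose; leave alone; origin at centre of its underside
- sherd_b: grey pottery sherd, up to 120 x 100 mm, 34 mm high, loose; leave alone; origin at centre of its underside
- brush: flat brush with wooden handle, 190 mm long, 20 mm high, along its x axis, loose; leave alone; origin under its middle
- hex_key: black L-shaped hex key, 100 x 28 mm, 6 mm thick, loose; leave alone; origin under the middle of its long leg
Not all that is in view belongs to the job. What is shaped like the turntable but turquoise or yellow is not meant.

How it is judged:
By the outcome, as a careful person would: the job done as asked, in the order asked, and still so for the second after the job is handed in, while the arm keeps its last pose, push and grip.
It also fails if it takes over 61 s, if anything falls off the work surface, if the arm or the gripper's body presses on something with over 40 N, if the wrist force passes 120 N, or if a joint passes its speed limit or range.

ROBOT

A 7-joint arm with a two-finger parallel gripper is mounted at the origin on the work surface. World frame = base frame: x ahead of the robot, y to its left, z up, the work surface at z = 0. Lengths are in m, angles in degrees, forces in N, time in s.
With the tool pointing down it reaches from about 0.35 to 0.9 m from the base axis. Payload 8.1 kg.
Tool frame: the origin (TCP) lies at the centre of the arm's flange, where the gripper is bolted on; the fingertips stand manip.tip_extent ahead of it and the grasp point (between the pads) lies 155 mm ahead of it (manip.tip_extent is the distance from the TCP to the fingertips, in m); z points along the fingers, y is the line along which they close (so a half turn about z gives the same grasp; the last joint's range is limited). The gripper opens to 85 mm and grips with 20 to 120 N. Pads are 22 mm wide; open, the fingers measure 114 mm over their backs; the gripper's body (76 mm by 85 mm) begins 54 mm behind the grasp point. The pads swing forward as they close: fully open they stand 13 mm farther back than shut.
Start: joints at [58.808, 24.895, 1.432, 90.138, -0.665, 64.973, -4.303], TCP at [0.267, -0.565, 0.405] pointing down, gripper open.
Joint ranges: [-149.89, 149.89], [-25.12, 119.58], [-72.63, 75.52], [4.76, 147.25], [-75.54, 255.54], [6.69, 114.76], [-157.13, 157.13]. Speed limits (degrees/s): [127.2, 127.2, 172.46, 172.46, 180, 180, 180].

INTERFACE

Orientations are given as [roll, pitch, yaw] about the fixed x, y, z axes, in that order (R = Rz(yaw) Ry(pitch) Rx(roll)).
In Python, from station import manip gives the robot as it stands.
- The arm moves only by the shell command python3 -m inch 'ROWS'. ROWS is JSON, a list that holds one entry, the list of rows, each a list of 7 numbers: the turn, a rotation vector about the tool's x, y, z in rad, then the shift along the tool's x, y, z in mm, then the finger opening in mm, from 0 to 85.4. A call has 1 to 20 rows; each row shifts and turns the commanded pose from where the row before left it, along the tool's axes as they then stand; what a row does not reach is not made up. A row lasts 1/8 s, in which the tool goes at most 62.5 mm and 10.7 degrees, less where a joint would pass 70% of its speed; a pose out of reach is approached as far as the arm can. A call with a gripper value outside its range is refused whole. The fingers move at their own pace and stop on an object; the grip force is fixed at half the most. Time passes only in rows, so rows that do not move let the fingers close. It gives the time, the measured TCP pose, the force, the opening and the grip force at its end, in the units of the state.
- manip.read_state(): the state, without advancing time (a new reading comes with each control period).
- manip.get_image(name): name is "side" or "top"; returns a dict with "color" (384x512x3 uint8, blue, green, red), "range_z" (384x512 float32, m along the optical axis (not along the pixel's ray), 0 where there is no reading), "camera_matrix" (3x3 intrinsics, pixels), "k1" (the pictures are not rectified: a ray, as slopes to the right and down, at radius r is drawn at 1 + k1 r^2 times it, then the intrinsics apply), "R" (3x3) and "t" (3): a world point X has camera coordinates R X + t. Camera axes: x right, y down, z forward; pixel columns grow to the right and rows downward; lengths in m; the calibration is good to about 2 mm. A picture is of the moment at which its call begins.
- manip.finish_job(): hands the job in; it is judged then, once.
Trained networks look in the newest picture that a camera, given by its name, has taken for a name from the list of things; names that differ only in an ending like _2 or _b are one class to them, and where a whole thing is asked for, a point or a joint stands for the part that bears it (a point fixed in the world has none). Each returns a list of dicts, best first, with "confidence" (0 to 1); they miss things now and then, are a little off and sometimes report something else, mostly with a low value. They report only what shows in the picture. A call takes as long as a camera call. They do not tell look-alikes from the thing itself.
- manip.spot_in(camera, target): "uv" ([column, row] in pixels, amid what is visible of it).
- manip.outline_of(camera, target): "pixels" (384x512 bool, what is visible of it) and "uv" ([column, row] in pixels, amid what is visible of it).
The state is a dict: "time_s": time; "joints": joint angles; "qvel": joint speeds; "effort": joint torques, N m; "tool_pos": TCP position; "ee_rot": TCP orientation; "force": force on the tool from outside, world axes, zero at the start; "moment": the same for the moment, N m; "finger_gap": finger opening in m; "gripper_force": force on a finger pad.
Only numpy, scipy, OpenCV 4.12 (cv2) and the standard library are available. Lean on these libraries where they do the work, as an engineer would, in place of code of your own. Each camera call takes 0.05 s, during which the arm holds its last target. There are 200 camera calls.

## Working session

There is one attempt and no reset: what is moved stays moved. The work goes in short steps, Python scripts to look and compute and a shell command to move; the robot and the scene stay as the last step left them, time stands still between calls to the robot, and variables do not carry over. Pictures are saved under pics/ and viewed, at most 10 in all, crops included, and the job is handed in when it is done.

```bash
ls; mkdir -p pics; cat > h.py <<'E'
import numpy as np, cv2
from station import manip
def px2w(im,u,v,z=None,plane=None):
    K=im["camera_matrix"];K=np.array(K);k1=im["k1"];R=np.array(im["R"]);t=np.array(im["t"])
    d=np.array([(u-K[0,2])/K[0,0],(v-K[1,2])/K[1,1]]);s=d.copy()
    for _ in range(20): s=d/(1+k1*(s@s))
    ray=np.array([s[0],s[1],1.])
    if plane is not None:
        o=-R.T@t; r=R.T@ray; return o+r*(plane-o[2])/r[2]
    return R.T@(ray*z-t)
def cloud(im,mask):
    v,u=np.nonzero(mask&(im["range_z"]>0))
    return np.array([px2w(im,a,b,im["range_z"][b,a]) for a,b in zip(u,v)])
def w2px(im,X):
    K=np.array(im["camera_matrix"]);c=np.array(im["R"])@X+im["t"];s=c[:2]/c[2];s=s*(1+im["k1"]*(s@s))
    return K[0,0]*s[0]+K[0,2],K[1,1]*s[1]+K[1,2]
E
python3 - <<'E'
from h import *
for n in("side","top"):
    im=manip.get_image(n);cv2.imwrite(f"pics/{n}0.png",im["color"])
    print(n,np.round(-np.array(im["R"]).T@im["t"],3),np.round(im["R"],2).tolist())
    for k in("turntable","zero_mark","spindle_top","collar","collar_screw","spacer"):
        for d in manip.spot_in(n,k)[:3]:
            u,v=np.round(d["uv"]).astype(int);z=im["range_z"][v,u]
            print(k,round(d["confidence"],2),u,v,np.round(px2w(im,u,v,z),3))
s=manip.read_state();print(s["time_s"],s["ee_rot"],s["finger_gap"],manip.tip_extent)
E
```

```text
pics
side [-0.037  0.855  0.717] [[-0.84, -0.55, -0.01], [-0.28, 0.44, -0.85], [0.47, -0.71, -0.52]]
turntable 0.82 264 192 [ 0.55  -0.084  0.058]
turntable 0.8 289 287 [0.245 0.284 0.062]
turntable 0.74 321 212 [ 0.318 -0.072  0.06 ]
zero_mark 0.98 322 214 [ 0.309 -0.058  0.064]
zero_mark 0.83 262 191 [ 0.558 -0.082  0.061]
zero_mark 0.69 291 288 [0.239 0.286 0.063]
spindle_top 0.53 292 269 [0.25  0.264 0.104]
spindle_top 0.41 320 198 [ 0.349 -0.129  0.075]
spindle_top 0.31 202 263 [0.517 0.307 0.026]
collar 0.47 201 263 [0.52  0.308 0.026]
collar_screw 0.71 206 193 [0.758 0.001 0.031]
collar_screw 0.48 200 263 [0.521 0.31  0.027]
collar_screw 0.36 142 257 [0.695 0.379 0.017]
spacer 0.69 208 240 [0.589 0.195 0.005]
top [ 0.283 -0.005  1.148] [[-0.06, -1.0, -0.01], [-0.98, 0.06, -0.21], [0.21, -0.01, -0.98]]
turntable 0.88 294 164 [ 0.283 -0.005  1.148]
turntable 0.75 161 291 [0.25  0.246 0.108]
turntable 0.62 250 109 [ 0.779 -0.02   0.043]
zero_mark 0.79 289 255 [ 0.324 -0.1    0.095]
zero_mark 0.76 162 289 [0.255 0.243 0.111]
zero_mark 0.72 288 168 [ 0.573 -0.119  0.078]
spindle_top 0.61 160 291 [0.25  0.248 0.11 ]
collar 0.6 154 194 [0.533 0.286 0.019]
collar_screw 0.54 150 193 [0.538 0.299 0.015]
0.7 [ 1.79994557e+02 -3.56125059e-04  2.53051993e+01] 0.0852096810581037 0.1734
```

View pics/top0.png

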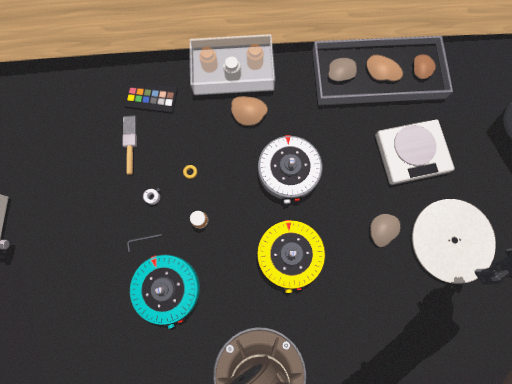

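View pics/side0.png

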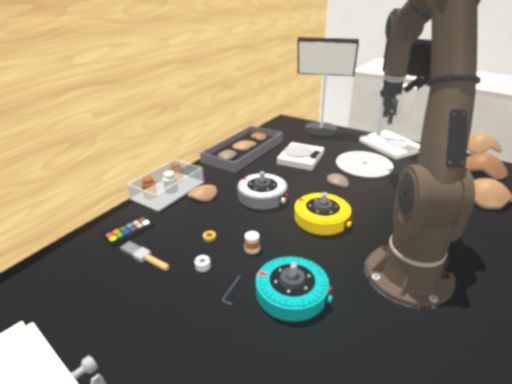

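The top view shows the grey turntable at (290,167) with its red mark at (288,140). The collar is at (151,197), the brass spacer at (190,172) and the jar at (199,220). The turquoise and yellow turntables are decoys. Next I measure the real one and the collar.

```bash
cat > m.py <<'E'
from h import *
def fitc(P):
    A=np.c_[2*P,np.ones(len(P))];s=np.linalg.lstsq(A,(P**2).sum(1),rcond=None)[0];return s[:2],np.sqrt(s[2]+s[:2]@s[:2])
crops=[]
for n,box,cb in(("top",(250,125,330,210),(135,180,170,213)),("side",(230,165,296,215),(188,250,216,276))):
    im=manip.get_image(n);c=im["color"].astype(int);sub=np.zeros(c.shape[:2],bool);sub[box[1]:box[3],box[0]:box[2]]=1
    hsv=cv2.cvtColor(im["color"],cv2.COLOR_BGR2HSV)
    red=sub&(hsv[...,1]>120)&(hsv[...,2]>100)&((hsv[...,0]<8)|(hsv[...,0]>172))
    # dial
    br=sub&((c.min(2)>110)|red)
    if n=="side": print("side")
    cs=max(cv2.findContours(br.astype(np.uint8),0,1)[0],key=len)[:,0]
    P=np.array([px2w(im,u,v,plane=.06)[:2] for u,v in cs])
    for _ in range(6):
        ctr,r=fitc(P);e=np.hypot(*(P-ctr).T)-r
        if n=="top": P=P[abs(e)<max(.004,1.5*e.std())]
    print(n,"dial",ctr,r,len(P))
    v,u=np.nonzero(red)
    R=np.array([px2w(im,a,b,plane=.06)[:2] for a,b in zip(u,v)]);d=np.hypot(*(R-ctr).T);R=R[(d<.09)&(d>.055)]
    m=R.mean(0);print("red",m,len(R),"ang",np.degrees(np.arctan2(*(m-ctr)[::-1])),np.hypot(*(m-ctr)))
    sc=c[cb[1]:cb[3],cb[0]:cb[2]];b2=np.zeros(sub.shape,bool);b2[cb[1]:cb[3],cb[0]:cb[2]]=1
    C=cloud(im,b2);top=C[(C[:,2]>.02)&(C[:,2]<.036)];print("collar top pts",len(top),top.mean(0))
    print(" circle",fitc(top[:,:2]))
    for k in("collar","collar_screw","spindle_top"):
        for d in manip.outline_of(n,k)[:4]:
            uv=np.array(d["uv"]);print(k,d["confidence"],uv,px2w(im,*uv,plane=.026 if 'coll' in k else .112))
    a=cv2.resize(im["color"][box[1]:box[3],box[0]:box[2]],(400,300),interpolation=2);b=cv2.resize(im["color"][cb[1]:cb[3],cb[0]:cb[2]],(400,300),interpolation=2)
    crops.append(np.hstack([a,b]))
cv2.imwrite("pics/crop1.png",np.vstack(crops))
E
python3 m.py
```

```text
top dial [ 0.58507218 -0.12596144] 0.09258615905136575 175
red [ 0.66716861 -0.12692706] 18 ang -0.6738845789593354 0.08210210689722007
collar top pts 135 [0.52756113 0.29302344 0.02589512]
 circle (array([0.52738635, 0.29288734]), np.float64(0.017720172374046023))
collar 0.5 [153.3 194.6] [0.52959201 0.28578473 0.026     ]
collar_screw 0.75 [151.2 192.4] [0.53674496 0.29210565 0.026     ]
spindle_top 0.56 [289.7 253.1] [ 0.3282562  -0.10082441  0.112     ]
spindle_top 0.5 [289.6 160.6] [ 0.5848508  -0.12123211  0.112     ]
side
side dial [ 0.57113017 -0.10793545] 0.10989080793856588 130
red [nan nan] 0 ang nan nan
collar top pts 113 [0.52482039 0.29923652 0.02457574]
 circle (array([0.52535843, 0.29870121]), np.float64(0.017627383987951793))
collar 0.54 [200.5 266.1] [0.51231132 0.31863374 0.026     ]
collar_screw 0.48 [199.4 266.2] [0.51469233 0.3206849  0.026     ]
spindle_top 0.62 [291.1 271.2] [0.2444636  0.27889293 0.112     ]
spindle_top 0.58 [263.6 176.4] [ 0.56242109 -0.10052384  0.112     ]
spindle_top 0.49 [320.7 199.6] [ 0.32115115 -0.06474828  0.112     ]m.py:20: RuntimeWarning: Mean of empty slice.
  m=R.mean(0);print("red",m,len(R),"ang",np.degrees(np.arctan2(*(m-ctr)[::-1])),np.hypot(*(m-ctr)))
  ret = um.true_divide(
```

View pics/crop1.png

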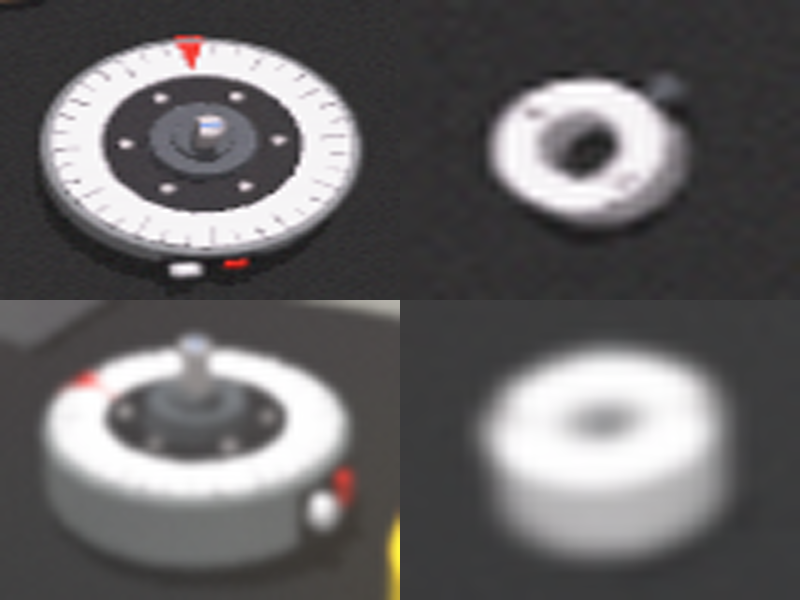

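The red triangle is at about (288,140), the spindle top at (292,160), and the collar's dark screw points up and right, at (158,190). I'll refine these and zoom in on the spindle end.

```bash
cat > m2.py <<'E'
from h import *
from scipy.optimize import least_squares
T=manip.get_image("top");S=manip.get_image("side")
# triangulate spindle top
def tri(a,b): 
    f=lambda X: np.r_[np.array(w2px(T,X))-a,np.array(w2px(S,X))-b]
    r=least_squares(f,[.58,-.12,.1]);return r.x,r.fun
print("spin tri",tri((291.8,160.4),(262.2,172.2)))
# dial fit: project circle in top image
c=T["color"].astype(int);sub=np.zeros(c.shape[:2],bool);sub[125:210,250:330]=1
for th in(150,190):
    m=(sub&(c.min(2)>th)).astype(np.uint8)
    n,l,st,ce=cv2.connectedComponentsWithStats(m);k=1+np.argmax(st[1:,4])
    cs=max(cv2.findContours((l==k).astype(np.uint8),0,1)[0],key=len)[:,0]
    P=np.array([px2w(T,u,v,plane=.06)[:2] for u,v in cs])
    r=least_squares(lambda q:np.hypot(*(P-q[:2]).T)-q[2],[.58,-.12,.088],loss="soft_l1",f_scale=.001);print(th,r.x)
ap=px2w(T,288.4,144.8,plane=.06);ba=px2w(T,288,136.2,plane=.06);print("apex",ap,"base",ba)
for n,im in(("top",T),("side",S)):
    u,v=w2px(im,np.array([.527,.294,.013]));u,v=int(u),int(v)
    b=np.zeros(sub.shape,bool);b[v-16:v+17,u-16:u+17]=1
    m=b&(im["color"].min(2)>90)
    vv,uu=np.nonzero(b);pts=cloud(im,m);t=pts[(pts[:,2]>.0235)&(pts[:,2]<.029)];print(n,"coltop",len(t),t.mean(0),"extents",t.min(0),t.max(0))
print("screw",px2w(T,158.2,189.7,plane=.016),"ctr",px2w(T,150.75,195.95,plane=.026))
out=[]
for im,(u,v) in((T,(291,161)),(S,(262,176))):
    out.append(cv2.resize(im["color"][v-12:v+13,u-12:u+13],(400,400),interpolation=0))
cv2.imwrite("pics/spin.png",np.hstack(out))
E
python3 m2.py
```

```text
spin tri (array([ 0.58544709, -0.12758202,  0.11082533]), array([-0.00890911, -0.01615877,  0.02369944,  0.00562595]))
150 [ 0.58446433 -0.12651319  0.09044998]
190 [ 0.58645104 -0.12679238  0.08700571]
apex [ 0.64917771 -0.12749972  0.06      ] base [ 0.67630109 -0.12850431  0.06      ]
top coltop 101 [0.52754412 0.29294426 0.02618553] extents [0.5070718  0.27111686 0.02351317] [0.54821125 0.31462912 0.02869415]
side coltop 84 [0.52731652 0.29876956 0.02526585] extents [0.50596622 0.27899565 0.0235987 ] [0.54715832 0.31908998 0.02866628]
screw [0.54608729 0.2733211  0.016     ] ctr [0.5259219  0.29351097 0.026     ]
```

View pics/spin.png

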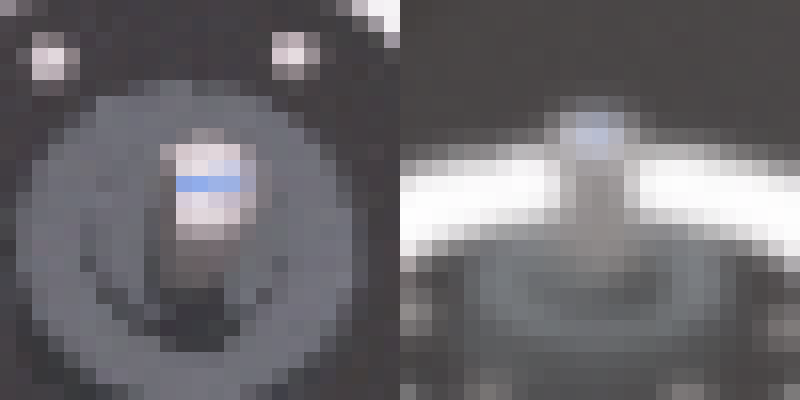

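The blue line runs to a sharp left edge at (290,161), so the flat faces roughly world +y, at about 100°. The turntable centre is (0.585,-0.127) with yaw about -0.7°. The collar is at (0.5275,0.294) with its screw at about -46°. I'll move above the spindle and take yaw 190.

```bash
python3 -m inch '[[[0,0,0,39.6,-21.7,0,85],[0,0,0,39.6,-21.7,0,85],[0,0,0,39.6,-21.7,0,85],[0,0,0,39.6,-21.7,0,85],[0,0,0,39.6,-21.7,0,85],[0,0,0,39.6,-21.7,0,85],[0,0,0,39.6,-21.7,0,85],[0,0,0,39.6,-21.7,0,85],[0,0,0,39.6,-21.7,0,85],[0,0,0,39.6,-21.7,0,85],[0,0,0,39.6,-21.7,0,85],[0,0,0,39.6,-21.7,0,85]]]'
python3 -m inch '[[[0,0,-0.16,0,0,0,60],[0,0,-0.16,0,0,0,60],[0,0,-0.16,0,0,0,60],[0,0,-0.16,0,0,0,60],[0,0,-0.16,0,0,0,60],[0,0,-0.16,0,0,0,60],[0,0,-0.16,0,0,0,60],[0,0,-0.16,0,0,0,60],[0,0,-0.16,0,0,0,60],[0,0,-0.16,0,0,0,60],[0,0,-0.16,0,0,0,60],[0,0,-0.16,0,0,0,60],[0,0,-0.16,0,0,0,60],[0,0,-0.16,0,0,0,60],[0,0,-0.16,0,0,0,60],[0,0,-0.16,0,0,0,60],[0,0,-0.16,0,0,0,60],[0,0,-0.16,0,0,0,60]]]'
python3 -c "
from station import manip
s=manip.read_state();print(s['joints'],s['tool_pos'],s['ee_rot'])"
```

```text
time_s: 2.7
tool_pos: [0.5862, -0.1253, 0.4048]
ee_rot: [180.0, -0.0, 25.3]
force: [0.7, 0.3, 0.7]
finger_gap: 0.0854
gripper_force: 0.0
time_s: 4.95
tool_pos: [0.5855, -0.1266, 0.4047]
ee_rot: [-180.0, -0.0, -169.4]
force: [0.8, -0.5, -0.0]
finger_gap: 0.0599
gripper_force: 0.0
[ 37.90817124  29.58988625 -46.07386963  91.14782926  22.41983208
  68.90821919  87.9894417 ] [ 0.58546325 -0.12662602  0.40472274] [-1.79988189e+02 -2.27767641e-03 -1.69397444e+02]
```

```bash
python3 -m inch '[[[0,0,0,0,0,36.5,50],[0,0,0,0,0,36.5,45],[0,0,0,0,0,36.5,40],[0,0,0,0,0,36.5,40],[0,0,0,0,0,0,40]]]'
python3 -c "
from h import *
im=manip.get_image('side');cv2.imwrite('pics/s3.png',cv2.resize(im['color'][100:250,200:330],(650,600),interpolation=2))"
python3 -m inch '[[[0,0,0,0,0,0,24],[0,0,0,0,0,0,24],[0,0,0,0,0,0,22],[0,0,0,0,0,0,0],[0,0,0,0,0,0,0],[0,0,0,0,0,0,0],[0,0,0,0,0,0,0]]]'
```

```text
time_s: 5.58
tool_pos: [0.5844, -0.1268, 0.2564]
ee_rot: [179.9, -0.3, -169.7]
force: [-0.2, -0.1, -0.1]
finger_gap: 0.04
gripper_force: 0.0
time_s: 6.5
tool_pos: [0.586, -0.1279, 0.2598]
ee_rot: [-179.8, 0.1, -169.8]
force: [0.5, -4.8, 6.9]
finger_gap: 0.0146
gripper_force: 58.6
```

View pics/s3.png

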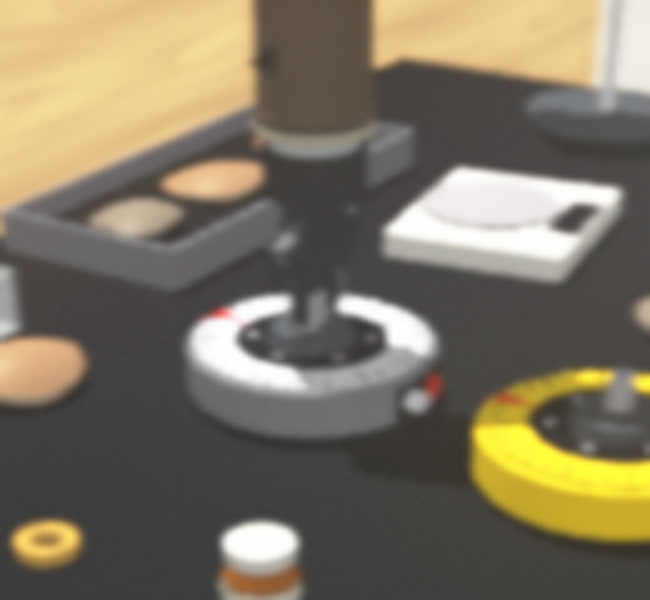

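```bash
python3 -m inch '[[[0,0,0.1,0,0,0,0],[0,0,0.1,0,0,0,0],[0,0,0.1,0,0,0,0],[0,0,0.1,0,0,0,0],[0,0,0.1,0,0,0,0],[0,0,0.1,0,0,0,0],[0,0,0.1,0,0,0,0],[0,0,0.1,0,0,0,0],[0,0,0.1,0,0,0,0],[0,0,0.1,0,0,0,0],[0,0,0.1,0,0,0,0],[0,0,0.1,0,0,0,0],[0,0,0.1,0,0,0,0],[0,0,0.1,0,0,0,0],[0,0,0.1,0,0,0,0],[0,0,0.1,0,0,0,0],[0,0,0.1,0,0,0,0],[0,0,0.06,0,0,0,0],[0,0,0,0,0,0,0],[0,0,0,0,0,0,0]]]'
python3 -c "
from station import manip
s=manip.read_state();print(s['joints'],s['tool_pos'],s['ee_rot'],s['force'],s['moment'])"
```

```text
time_s: 9.0
tool_pos: [0.585, -0.126, 0.2598]
ee_rot: [-180.0, -0.0, 89.5]
force: [-7.1, 1.1, 12.3]
finger_gap: 0.0145
gripper_force: 60.0
[ 17.94596958  32.23789707 -15.68183091 101.82588747  11.2700878
  47.51123818  -3.58743156] [ 0.58497923 -0.12595618  0.25979745] [-1.79954465e+02 -7.31556039e-03  8.94976205e+01] [-7.11345161  1.14329342 12.25246975] [ 0.31528911  1.29583175 -0.02831702]
```

```bash
python3 -m inch '[[[0,0,0,0,0,0,25],[0,0,0,0,0,0,40],[0,0,0,0,0,0,50],[0,0,0,0,0,-40,50],[0,0,0,0,0,-40,60],[0,0,0,0,0,-40,70],[0,0,0,0,0,-20,80]]]'
python3 -m inch '[[[0,0,0,42,-5.8,0,80],[0,0,0,42,-5.8,0,80],[0,0,0,42,-5.8,0,80],[0,0,0,42,-5.8,0,80],[0,0,0,42,-5.8,0,80],[0,0,0,42,-5.8,0,80],[0,0,0,42,-5.8,0,80],[0,0,0,42,-5.8,0,80],[0,0,0,42,-5.8,0,80],[0,0,0,42,-5.8,0,80],[0,0,-0.132,0,0,0,80],[0,0,-0.132,0,0,0,80],[0,0,-0.132,0,0,0,80],[0,0,-0.132,0,0,0,80],[0,0,-0.132,0,0,0,80],[0,0,-0.132,0,0,0,80],[0,0,0,0,0,0,80],[0,0,0,0,0,0,80]]]'
python3 - <<'E'
from h import *
from m2 import *
s=manip.read_state();print(s['joints'],s['tool_pos'],s['ee_rot'])
b=cv2.resize(T["color"][175:215,130:175],(450,400),interpolation=0)
a=cv2.imread("pics/spin.png")[:,:400][:,::1];a=cv2.resize(a,(350,400));
cv2.imwrite("pics/c4.png",np.hstack([a,b]))
E
```

```text
time_s: 9.88
tool_pos: [0.5859, -0.1264, 0.4012]
ee_rot: [179.8, 0.0, 89.5]
force: [0.7, 0.1, -0.1]
finger_gap: 0.0795
gripper_force: 0.0
time_s: 12.12
tool_pos: [0.5314, 0.294, 0.3986]
ee_rot: [-180.0, -0.0, 134.7]
force: [-0.5, -0.8, -0.0]
finger_gap: 0.0801
gripper_force: 0.0
spin tri (array([ 0.58544709, -0.12758202,  0.11082533]), array([-0.00890911, -0.01615877,  0.02369944,  0.00562595]))
150 [ 0.58424551 -0.12660703  0.09053309]
190 [ 0.58643969 -0.12675988  0.08702367]
apex [ 0.64917771 -0.12749972  0.06      ] base [ 0.67630109 -0.12850431  0.06      ]m2.py:22: RuntimeWarning: Mean of empty slice.
  vv,uu=np.nonzero(b);pts=cloud(im,m);t=pts[(pts[:,2]>.0235)&(pts[:,2]<.029)];print(n,"coltop",len(t),t.mean(0),"extents",t.min(0),t.max(0))
  ret = um.true_divide(
Traceback (most recent call last):
  File "m2.py", line 22, in <module>
    vv,uu=np.nonzero(b);pts=cloud(im,m);t=pts[(pts[:,2]>.0235)&(pts[:,2]<.029)];print(n,"coltop",len(t),t.mean(0),"extents",t.min(0),t.max(0))
                                                                                                                            ~~~~~^^^
ValueError: zero-size array to reduction operation minimum which has no identity
```

```bash
python3 - <<'E'
from h import *
T=manip.get_image("top");S=manip.get_image("side")
a=cv2.resize(T["color"][149:174,279:304],(400,400),interpolation=0)
b=cv2.resize(S["color"][164:189,250:275],(400,400),interpolation=0)
cv2.imwrite("pics/c5.png",np.hstack([a,b]))
E
```

```text
(no output)
```

View pics/c5.png

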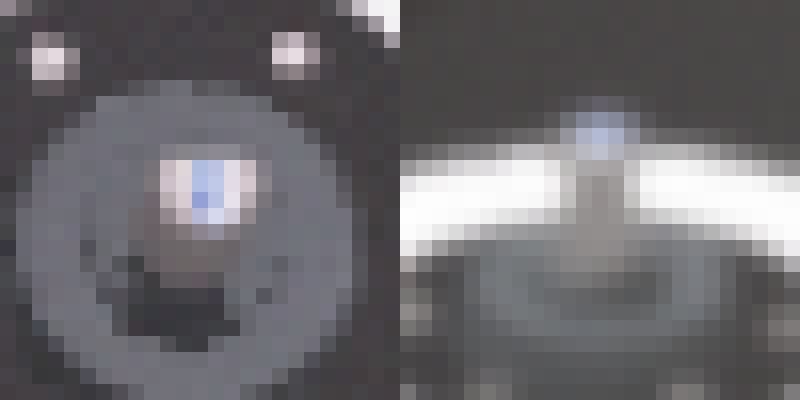

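The flat now faces the red mark: the straight edge is at the top and the blue line runs vertically to it. I'll go and grasp the collar.

```bash
python3 -m inch '[[[0,0,0,3.5,-2.1,0,80],[0,0,0,0,0,40,75],[0,0,0,0,0,40,75],[0,0,0,0,0,40,75],[0,0,0,0,0,40,75],[0,0,0,0,0,30,75],[0,0,0,0,0,20,70],[0,0,0,0,0,11.5,60],[0,0,0,0,0,0,54],[0,0,0,0,0,0,52]]]'
python3 -m inch '[[[0,0,0,0,0,0,40],[0,0,0,0,0,0,30],[0,0,0,0,0,0,30],[0,0,0,0,0,0,30],[0,0,0,0,0,0,30]]]'
```

```text
time_s: 13.58
tool_pos: [0.5277, 0.2954, 0.1782]
ee_rot: [179.9, 0.0, 134.9]
force: [-0.2, -0.2, -0.5]
finger_gap: 0.0523
gripper_force: 0.0
time_s: 14.2
tool_pos: [0.5277, 0.2954, 0.1787]
ee_rot: [179.9, 0.0, 134.8]
force: [-0.6, -0.3, 4.9]
finger_gap: 0.0426
gripper_force: 61.0
```

```bash
python3 -m inch '[[[0,0,0,0,0,-30,30],[0,0,0,0,0,-40,30],[0,0,0,0,0,-40,30],[0,0,0,0,0,-40,30],[0,0,0,-34,-25.5,0,30],[0,0,0,-34,-25.5,0,30],[0,0,0,-34,-25.5,0,30],[0,0,0,-34,-25.5,0,30],[0,0,0,-34,-25.5,0,30],[0,0,0,-34,-25.5,0,30],[0,0,0,-34,-25.5,0,30],[0,0,0,-34,-25.5,0,30],[0,0,0,-34,-25.5,0,30],[0,0,0,-34,-25.5,0,30]]]'
python3 -m inch '[[[0,0,-0.13,0,0,0,30],[0,0,-0.13,0,0,0,30],[0,0,-0.13,0,0,0,30],[0,0,-0.13,0,0,0,30],[0,0,-0.13,0,0,0,30],[0,0,-0.13,0,0,0,30],[0,0,0,0,0,0,30],[0,0,0,0,0,0,30]]]'
python3 - <<'E'
from h import *
s=manip.read_state();print(s['joints'],s['tool_pos'],s['ee_rot'],s['force'])
T=manip.get_image("top");S=manip.get_image("side")
p=np.array(s['tool_pos']);o=[]
for im in(T,S):
    u,v=map(int,w2px(im,p-[0,0,.165]));print(u,v);o.append(cv2.resize(im["color"][v-30:v+30,u-30:u+30],(400,400),interpolation=2))
    for k in("collar","collar_screw"):
        for d in manip.spot_in("top" if im is T else "side",k)[:3]:print(k,d)
cv2.imwrite("pics/c6.png",np.hstack(o))
E
```

```text
time_s: 15.95
tool_pos: [0.5864, -0.1272, 0.328]
ee_rot: [180.0, 0.1, 134.9]
force: [0.8, -0.1, -1.3]
finger_gap: 0.0426
gripper_force: 61.5
time_s: 16.95
tool_pos: [0.5863, -0.1259, 0.3275]
ee_rot: [-180.0, 0.0, 179.4]
force: [0.2, 0.4, -1.2]
finger_gap: 0.0428
gripper_force: 61.4
[ 34.79183612  32.84714121 -41.27754524  96.63699735  24.45796019
  59.8544269   74.89796318] [ 0.58633019 -0.12591775  0.32749186] [-1.79988116e+02  1.72664504e-02  1.79374528e+02] [ 0.20197504  0.42770535 -1.16938153]
292 154
261 159
collar {'uv': [260.8, 161.5], 'confidence': 0.6}
collar {'uv': [203.8, 193.9], 'confidence': 0.46}
collar {'uv': [263.1, 193.1], 'confidence': 0.32}
collar_screw {'uv': [262.0, 161.8], 'confidence': 0.64}
```

View pics/c6.png

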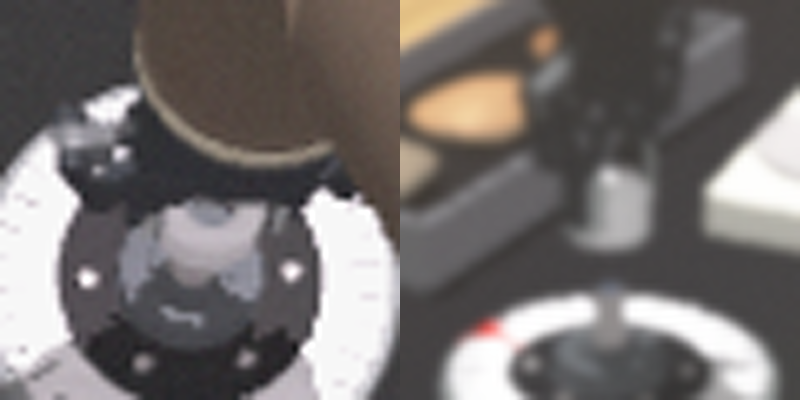

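```bash
python3 -m inch '[[[0,0,0,-0.5,0,15,30],[0,0,0,0,0,15,30],[0,0,0,0,0,5,30],[0,0,0,0,0,0,30]]]'
python3 -m inch '[[[0,0,0,0,0,3,30],[0,0,0,0,0,3,30],[0,0,0,0,0,3,30],[0,0,0,0,0,0,30]]]'
python3 -m inch '[[[0,0,0,0,0,3,30],[0,0,0,0,0,2,30],[0,0,0,0,0,2,30],[0,0,0,0,0,0,30],[0,0,0,0,0,0,30]]]'
```

```text
time_s: 17.75
tool_pos: [0.5868, -0.1258, 0.2914]
ee_rot: [180.0, -0.1, 179.6]
force: [-0.5, 0.4, -1.3]
finger_gap: 0.0426
gripper_force: 61.4
time_s: 18.25
tool_pos: [0.5868, -0.1259, 0.283]
ee_rot: [-180.0, -0.0, 179.5]
force: [0.5, -0.9, -1.8]
finger_gap: 0.0426
gripper_force: 61.4
time_s: 18.88
tool_pos: [0.5869, -0.1258, 0.2763]
ee_rot: [-180.0, 0.0, 179.6]
force: [1.2, 0.5, -2.1]
finger_gap: 0.0422
gripper_force: 61.4
```

```bash
python3 -m inch '[[[0,0,0,0,0,2,30],[0,0,0,0,0,2,30],[0,0,0,0,0,2,30],[0,0,0,0,0,2,30],[0,0,0,0,0,0,30]]]'
python3 -m inch '[[[0,0,0,0,0,3,30],[0,0,0,0,0,3,30],[0,0,0,0,0,2,30],[0,0,0,0,0,0,30],[0,0,0,0,0,0,30]]]'
```

```text
time_s: 19.5
tool_pos: [0.5868, -0.1258, 0.268]
ee_rot: [180.0, -0.0, 179.6]
force: [0.1, -0.2, -1.4]
finger_gap: 0.0427
gripper_force: 61.4
time_s: 20.12
tool_pos: [0.5869, -0.1258, 0.2603]
ee_rot: [-180.0, 0.0, 179.6]
force: [-0.3, 1.0, -2.0]
finger_gap: 0.0426
gripper_force: 61.4
```

```bash
python3 -m inch '[[[0,0,0,0,0,1,30],[0,0,0,0,0,1,30],[0,0,0,0,0,1,30],[0,0,0,0,0,0,30],[0,0,0,0,0,0,30],[0,0,0,0,0,0,30]]]'
```

```text
time_s: 20.88
tool_pos: [0.5869, -0.1257, 0.2586]
ee_rot: [-180.0, 0.0, 179.5]
force: [-5.7, -0.5, 13.0]
finger_gap: 0.0426
gripper_force: 63.1
```

```bash
python3 -m inch '[[[0,0,0,0,0,1,30],[0,0,0,0,0,0,30],[0,0,0,0,0,0,30],[0,0,0,0,0,0,30]]]'
python3 - <<'E'
from h import *
s=manip.read_state();print(s['tool_pos'],s['ee_rot'],s['force'],s['moment'])
o=[]
for n in("top","side"):
    im=manip.get_image(n);u,v=map(int,w2px(im,np.array([.6,-.126,.09])));o.append(cv2.resize(im["color"][v-25:v+25,u-25:u+25],(400,400),interpolation=2))
    print(n,[w2px(im,np.array([.587+.03*np.cos(a),-.1265+.03*np.sin(a),.096])) for a in(0,)],(u,v),manip.spot_in(n,"collar_screw")[:2])
cv2.imwrite("pics/c7.png",np.hstack(o))
E
```

```text
time_s: 21.38
tool_pos: [0.5869, -0.1256, 0.2585]
ee_rot: [-179.9, 0.1, 179.5]
force: [-10.1, -1.3, 23.5]
finger_gap: 0.0428
gripper_force: 64.2
[ 0.58690813 -0.12557847  0.25852213] [-1.79917784e+02  5.69213801e-02  1.79542769e+02] [-10.09015405  -1.34075232  23.49109469] [0.00428795 1.98399639 0.01265901]
top [(np.float64(290.02443990268137), np.float64(151.36197401986874))] (290, 157) [{'uv': [146.0, 238.6], 'confidence': 0.64}, {'uv': [290.3, 165.5], 'confidence': 0.4}]
side [(np.float64(255.02120679704365), np.float64(173.74737716084553))] (258, 176) [{'uv': [264.3, 177.1], 'confidence': 0.47}]
```

View pics/c7.png

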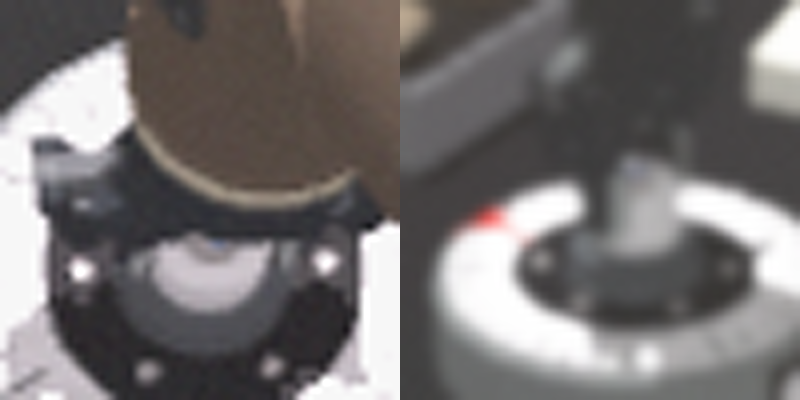

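The collar sits on the shoulder, at (640,235) in the side crop, with the fingers closed on it and the spindle end showing in its bore. TCP height no longer drops under 23 N, and the collar went well past the point where it would have jammed 19 mm up. I'm handing in.

```bash
python3 -c "
from station import manip
print(manip.finish_job())"
```

```text
the job is handed in; nothing more can be done
None
```

I turned the spindle's flat to the red mark and seated the collar on its shoulder, still gripped and pressed down with about 23 N; the screw was hidden from both cameras, so I aimed it from its measured direction before the grasp (good to about 3°), and the collar going fully home puts it over the flat.

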